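# Lower the enclosure cover without letting it clap

## Task

Close the amber-windowed cover of the grey enclosure on the breadboard: with a fingertip tip the cover forward from where it leans open, catch it from underneath with a finger on its way down, and lower it gently until it is fully shut, so that it never claps onto the case. Do not pinch or force the cover, do not touch the fibre coupler inside, leave everything else on the bench where it stands, and finish with the hand clear.

Things in the scene. Friction and masses are not known exactly. Their poses are not given: they have to be found in the camera images.
- case: Grey open-topped aluminium enclosure bolted to the breadboard: 150 mm along its x, 190 along its y, 70 high, walls 5. Origin: centre of its underside, on the breadboard (12.7 mm above the table). Its front (-x), where the cover's lip comes down, faces the robot's left (world +y), turned up to 35 degrees away from the robot or 17 towards it; the hinge runs along y at its rear. 8 mm high feet stick out 17 mm at its two ends.
- case_hinge (a point): Middle of the cover's hinge axis, fixed on the case (axes as the case): 78 mm behind the case's centre and 73 mm above its underside. The axis runs along y. The hinge is damped with slight friction: the cover may stand within 3 degrees of upright; tipped past that either way it falls by itself at about 0.7 rad/s (0.6 to 0.85) times the sine of its angle from upright.
- cover (a joint): Angle of the cover, rad: 0 shut and level, 1.57 upright, 1.83 leaning back on its stop, about where it starts. Aluminium-framed amber window plate, 190 mm along the hinge, 6 mm thick, 3 either side of the plane through the hinge axis, reaching 153 mm from the axis. 0.17 to 0.24 kg; under 1 N at the lip tips it. From 10 degrees past upright it needs 2 to 3 s to half-way; uncaught it lands with a clap.
- cover_lip (a point): Middle of the front edge, at mid-thickness, of the orange lip on the cover, 175 mm from the hinge axis; it moves with the cover. Lip: 80 mm along the hinge, 22 deep, 5 thick, not slippery (it can wedge under a sloping finger). Shut, it overhangs the case's front wall by 22 mm, so a finger can bear it all the way. Axes: x from lip to hinge, y along the hinge, z out of the cover's outer face (up when shut).
- cover_outer: Outer face of the cover with its lip (the top when shut, the back while it leans open). Origin: middle of the hinge axis; axes as cover_lip.
- cover_under: Underside of the cover with its lip (facing the front while it stands open). Origin: middle of the hinge axis; axes as cover_lip.
- coupler: Fibre coupler fixed inside the case: aluminium base, brass chip pedestal and two steel fibre holders, 50 by 150 mm, its top 33 mm above the floor of the case (38 mm above the case's underside). Origin: centre of its underside. Not to be touched.
- chip_box: Clear flat chip box, 75 x 60 x 16 mm, loose, lying on the breadboard off the enclosure's front, towards its far end; origin at the centre of its underside. Leave alone.
- driver: Screwdriver with red handle, 150 mm long along its x, 26 mm thick, loose on the breadboard on the robot's side of the enclosure; origin at its underside, mid-length. Leave alone.
- dispenser: Turquoise square alcohol dispenser with a steel flip top standing open, 70 x 70 mm, 180 mm high, loose; origin at the centre of its underside. Leave alone.
- spool: Yellow fibre spool standing on its flange, 72 mm diameter, 35 mm high, loose; origin at the centre of its underside. Leave alone.
- lens_post: Lens in a round black mount on a steel post with a round foot, 38 mm wide, 93 mm high, loose; origin at the centre of its underside. Leave alone.
- tape: Blue tape dispenser with white roll, 60 x 120 mm, 76 mm high, loose; origin at the centre of its underside. Leave alone.
- tray: Light blue tray with white ferrules, 120 x 90 mm, 18 mm high, loose; origin at the centre of its underside. Leave alone.

How it is judged (in metres and radians):
On the way, in this order (a step that is already met when the one before it is completed fails the run):
1. the cover is tipped forward past upright (value of joint cover below 1.5 rad), for 0.05 s.
2. the falling cover is caught: between 60 and 10 degrees from shut it rests on the finger and sinks slower than 0.3 rad/s (value of joint cover between 0.17 and 1.05 rad and velocity of joint cover above -0.3 rad/s and contact force between the fingers and cover above 0.1 N), for 0.2 s.
At the end, for the whole second after the job is handed in: The cover is fully shut (within 0.02 rad) and every loose thing is within 15 mm of where it stood (value of joint cover below 0.02 rad and distance of each of dispenser, chip_box, driver, spool, lens_post, tape, tray from where it was at the start of the episode below 0.015 m); the robot touches nothing.
It fails at once if the cover comes down on the case in a clap: still faster than 0.45 rad/s within the last 9 degrees (the last 5 mm at the lip excepted) (value of joint cover between 0.03 and 0.16 rad and velocity of joint cover below -0.45 rad/s).
It fails at once if the cover is forced: more than 25 N from the fingers; or pinched: over 1 N on its outer face and its underside at once (contact force between the fingers and cover above 25 N or (contact force between the fingers and cover_outer above 1 N and contact force between the fingers and cover_under above 1 N)).
It fails at once if the fibre coupler is touched (contact force between any of the fingers, the arm and coupler above 0.3 N).
It fails at once if a loose thing on the bench is moved by more than 15 mm (distance of any of dispenser, chip_box, driver, spool, lens_post, tape, tray from where it was at the start of the episode above 0.015 m).
It also fails if it takes over 58 s, if anything falls off the work surface, if the arm or the gripper's body presses on something with over 40 N, if the wrist force passes 120 N, or if a joint passes its speed limit or range.

## Robot

A 7-joint arm with a two-finger parallel gripper is mounted at the origin on the work surface. World frame = base frame: x ahead of the robot, y to its left, z up, the work surface at z = 0. Lengths are in mm, angles in rad, forces in N, time in s.
With the tool pointing down it reaches from about 400 to 750 mm from the base axis. Payload 19.5 kg.
Tool frame: the origin (TCP) lies midway between the tips of the shut fingers; the grasp point (between the pads) lies 19 mm behind it; z points along the fingers, y is the direction in which the jaws open and shut (so a half turn about z gives the same grasp; the last joint's range is limited). The gripper opens to 85 mm and grips with 20 to 120 N. Pads are 22 mm wide; open, the fingers measure 114 mm over their backs; the gripper's body (76 mm by 85 mm) begins 54 mm behind the grasp point. The pads swing forward as they close: fully open they stand 13 mm farther back than shut.
Start: joints at [1.168, 0.707, -0.028, 1.485, 0.022, 0.951, -0.075], TCP at [202.98, -537.954, 231.268] pointing down, gripper open.
Joint ranges: [-2.71, 2.71], [-0.32, 2.16], [-1.57, 1.52], [0, 2.45], [-1.46, 4.6], [0, 2.02], [-2.83, 2.83]. Speed limits (rad/s): [1.89, 1.89, 2.57, 2.57, 3.01, 3.01, 3.01].

## Interface

Orientations are given as a unit quaternion [w, x, y, z].
In Python, from rig import bot gives the robot as it stands.
- The arm moves only by the tool step_arm, never from a script. Its argument "moves" is a list of rows, each an object of numbers: "tx", "ty", "tz": the shift along the tool's x, y, z in mm; "wx", "wy", "wz": the turn, a rotation vector about the tool's x, y, z in rad. In form: [{"tx": .., "ty": .., "tz": .., "wx": .., "wy": .., "wz": ..}, ...]. A call has 1 to 20 rows; each row is the pose to reach, as a shift and turn from the pose measured when the call began, along the tool's axes at that moment; what a row does not reach only later rows make up. A row lasts 1/10 s, in which the tool goes at most 50 mm and 8.59 degrees, less where a joint would pass 70% of its speed; a pose out of reach is approached as far as the arm can. A call with a gripper value outside its range is refused whole. "jaw" is the closure, from -1 (fully open) to 1 (shut), so that 0 is half open, set as the call begins (left out, the last holds). The fingers move at their own pace and stop on an object; the grip force is fixed at half the most. Time passes only in rows, so rows that repeat a pose let the fingers close. It gives the time, the measured TCP pose, the force and the opening at its end, in the units of the state.
- bot.state(): the state, without advancing time (a new reading comes with each control period).
- bot.camera(name): name is "side" or "top" or "wrist"; returns the picture (420x560x3 uint8, red, green, blue); there is no depth.
- bot.camera_info(name): a dict with "vertical_fov" (degrees; the focal length in pixels is half the picture's height over the tangent of half this angle, whatever the lens; pixels are square), "cx", "cy" (the principal point, pixels), "R" (3x3) and "t" (3): a world point X has camera coordinates R X + t. Camera axes: x right, y down, z forward; pixel columns grow to the right and rows downward; lengths in mm; the calibration is good to about 2 mm. A picture is of the moment at which its call begins: read the wrist's pose just before it. camera_info takes no time and is no camera call; for the wrist camera it gives the pose at the moment of the call.
- bot.job_done(): hands the job in, once; it reports no verdict.
The state is a dict: "time_s": time; "qpos": joint angles; "dq": joint speeds; "joint_efforts": joint torques, N m; "ee_pos": TCP position; "tool_rot": TCP orientation; "contact_force": force on the tool from outside, world axes, zero at the start; "torque": the same for the moment, N m; "gripper_width": finger opening in mm.
Only numpy, scipy, OpenCV 4.12 (cv2) and the standard library are available. Lean on these libraries where they do the work, as an engineer would, in place of code of your own. Each camera call takes 0.05 s, during which the arm holds its last target.

## Working session

There is one attempt and no reset: what is moved stays moved. The work goes in short steps, Python scripts to look and compute and a tool call to move; the robot and the scene stay as the last step left them, time stands still between calls to the robot, and variables do not carry over. Pictures are saved under pics/ and viewed, and the job is handed in when it is done.

Besides the shell and the picture viewer there is one more tool, called after "Call:" as a command line: name --argument value ..., lists and objects as JSON in quotes. step_arm: Moves the arm, as the interface text tells. Its arguments: {"type":"object","properties":{"moves":{"type":"array"},"jaw":{"type":"number"}},"required":["moves"]}

```bash
ls; mkdir -p pics; python3 - <<'E'
from rig import bot
import cv2
print(bot.state())
for n in ("side","top","wrist"):
    i=bot.camera_info(n); print(n,i)
    cv2.imwrite(f"pics/a_{n}.png",bot.camera(n)[:,:,::-1])
E
```

```text
pics
{'time_s': 0.0, 'qpos': array([ 1.1683227 ,  0.70711833, -0.02761875,  1.48497554,  0.02201416,
        0.95093212, -0.07551201]), 'dq': array([ 0.00023905, -0.00138472, -0.00129523, -0.00162395, -0.00019239,
       -0.00051335,  0.00069189]), 'joint_efforts': array([-2.37276334e-03, -8.83208156e+01,  1.23421948e+00, -2.36166966e+01,
        1.69077847e-02,  6.33843796e-03, -9.88765123e-05]), 'ee_pos': array([ 202.87631828, -537.73663205,  230.82418183]), 'tool_rot': array([-5.51241647e-04,  9.83774458e-01,  1.79408742e-01, -1.24866877e-04]), 'contact_force': array([0.4201328 , 0.64415832, 0.29295752]), 'torque': array([-0.00907602, -0.01233236, -0.01768703]), 'gripper_width': 85.21850917474751}
side {'vertical_fov': 54.09294041262501, 'cx': 285.71582102415863, 'cy': 211.4114174314659, 'R': array([[-0.82102035, -0.57089015,  0.00316528],
       [-0.32804554,  0.46722348, -0.82102883],
       [ 0.46723838, -0.67511974, -0.57087795]]), 't': array([477.35050846, 274.11605171, 722.81484269])}
top {'vertical_fov': 47.41937389802534, 'cx': 283.3231403192859, 'cy': 212.506724669193, 'R': array([[ 0.02910218, -0.99957528,  0.0015235 ],
       [-0.97801282, -0.02878921, -0.20654809],
       [ 0.20650422,  0.004521  , -0.97843526]]), 't': array([  -7.74859918,  597.37527565, 1410.00828489])}
wrist {'vertical_fov': 60.171207232754874, 'cx': 286.6785902043839, 'cy': 212.92651254860633, 'R': array([[ 3.52605003e-01, -9.35771860e-01, -8.58920474e-04],
       [-8.96084882e-01, -3.37914879e-01,  2.87828801e-01],
       [-2.69632334e-01, -1.00720209e-01, -9.57681494e-01]]), 't': array([-573.51789687,  -35.84993125,  379.43733429])}
```

View pics/a_side.png

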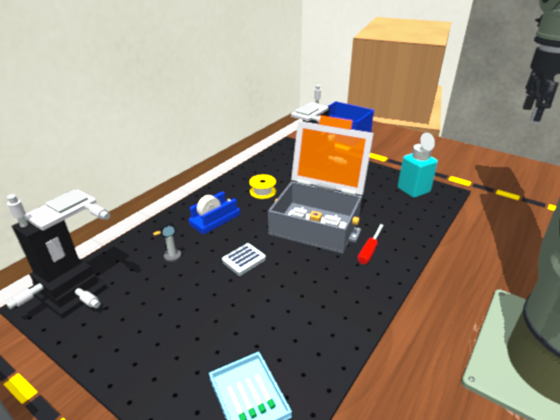

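View pics/a_top.png

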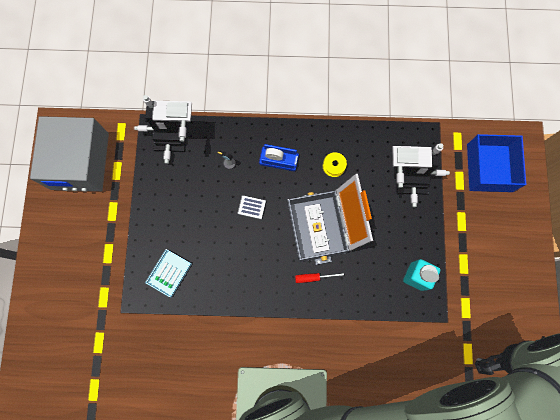

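View pics/a_wrist.png

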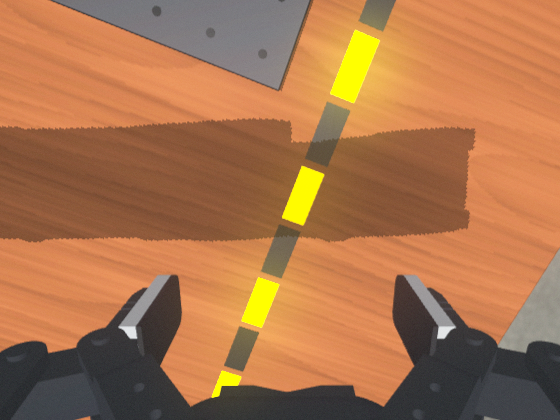

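```bash
python3 - <<'E'
import cv2
a=cv2.imread("pics/a_side.png")[110:260,255:395]; cv2.imwrite("pics/b_side.png",cv2.resize(a,None,fx=4,fy=4,interpolation=cv2.INTER_CUBIC)[:600])
a=cv2.imread("pics/a_top.png")[165:290,280:385]; cv2.imwrite("pics/b_top.png",cv2.resize(a,None,fx=4.8,fy=4.8,interpolation=cv2.INTER_CUBIC))
E
```

```text
(no output)
```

View pics/b_side.png

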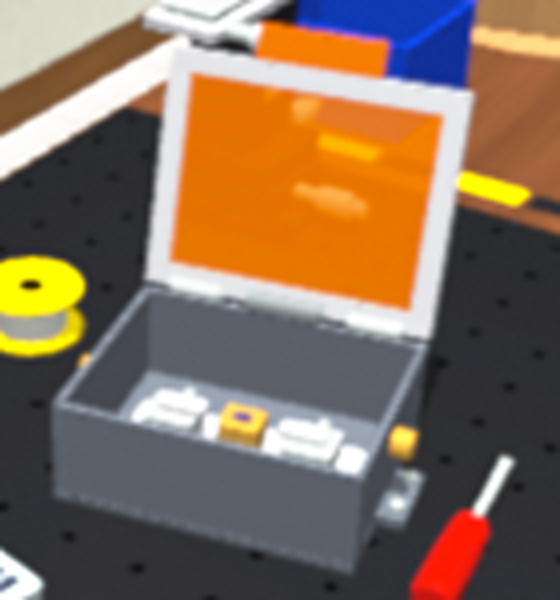

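View pics/b_top.png

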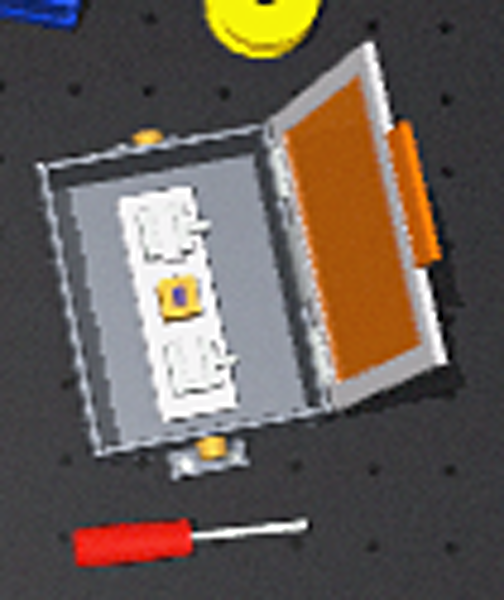

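```bash
cat > h.py <<'E'
import numpy as np
from rig import bot
from scipy.optimize import least_squares
from scipy.spatial.transform import Rotation as Ro
CAM={n:bot.camera_info(n) for n in ("side","top")}
def proj(c,X):
    i=CAM[c] if isinstance(c,str) else c
    p=i["R"]@np.asarray(X,float)+i["t"]; f=210/np.tan(np.radians(i["vertical_fov"])/2)
    return np.array([i["cx"]+f*p[0]/p[2], i["cy"]+f*p[1]/p[2]])
def case2w(P,c):  # P=(x,y,yaw)
    co,s=np.cos(P[2]),np.sin(P[2]); c=np.asarray(c,float)
    return np.array([P[0]+co*c[0]-s*c[1],P[1]+s*c[0]+co*c[1],12.7+c[2]])
def cov(th,r,y,n=0): # point on cover, case coords; r from axis, n along outer normal
    return np.array([78-r*np.cos(th)+n*np.sin(th), y, 73+r*np.sin(th)+n*np.cos(th)])
E
cat > fit.py <<'E'
from h import *
obs=[("side",(-75,95,70),(269.2,210.5)),("side",(-75,-95,70),(347.5,229.5)),("side",(-75,95,0),(268.7,233)),("side",(-75,-95,0),(343.7,252.5)),
("top",(-75,95,70),(288.3,199.4)),("top",(-75,-95,70),(300.2,259.8))]
cobs=[("side",153,95,0,(299.5,122.5)),("side",153,-95,0,(373,133)),("side",175,40,0,(320,115.5)),("side",175,-40,0,(352,120.5)),
("top",153,95,-3,(357.1,174)),("top",153,-95,-3,(372.7,240)),("top",175,40,0,(365,190.4)),("top",175,-40,0,(371.7,219.6))]
def res(p):
    r=[proj(c,case2w(p,X))-np.array(u) for c,X,u in obs]
    r+=[proj(c,case2w(p,cov(p[3],rr,y,n)))-np.array(u) for c,rr,y,n,u in cobs]
    return np.concatenate(r)
s=least_squares(res,[500,-50,-1.4,1.8],x_scale=[10,10,.1,.1],loss="soft_l1")
print(s.x, np.degrees(s.x[2])); print(res(s.x).reshape(-1,2).round(1))
p=s.x
print("hinge",case2w(p,(78,0,73)),"lip",case2w(p,cov(p[3],175,0)),"shut lip",case2w(p,cov(0,175,0)))
E
python3 fit.py
```

```text
[557.44515292 -96.94798066  -1.34855355   1.84303867] -77.26642713042547
[[-0.8 -0.3]
 [-1.1 -0.9]
 [ 0.3  0.5]
 [ 0.1  0.1]
 [-0.5  0.2]
 [-0.   0.9]
 [-0.9 -2. ]
 [ 0.5 -0.6]
 [ 0.6 -0.7]
 [ 0.4 -0.9]
 [-0.7 -0. ]
 [-0.5  0.9]
 [ 0.2  0.1]
 [ 0.3 -0.5]]
hinge [ 574.63774038 -173.02961403   85.7       ] lip [ 585.00973698 -218.92837381  254.25481464] shut lip [536.06462749  -2.33364172  85.7       ]
```

```bash
python3 - <<'E'
from h import *
def unproj(c,u,z):
    i=CAM[c]; f=210/np.tan(np.radians(i["vertical_fov"])/2)
    d=i["R"].T@np.array([(u[0]-i["cx"])/f,(u[1]-i["cy"])/f,1]); o=-i["R"].T@i["t"]
    return (o+d*(z-o[2])/d[2]).round()
for n,u,z in [("disp",(422,278),180),("dispbot",(424,290),12),("chip",(252,207),28),("chipFar",(244,197),28),("driver",(308,278),25),("spool",(335,163),45),("lens",(228,158),60),("tape",(280,156),60),("tray",(168,272),20),("stageR",(412,160),120),("stageRnear",(414,205),50),("stageL",(170,110),120)]:
    print(n,unproj("top",u,z))
E
```

```text
disp [ 400. -377.  180.]
dispbot [ 377. -431.   12.]
chip [619. 109.  28.]
chipFar [651. 136.  28.]
driver [402. -72.  25.]
spool [ 767. -150.   45.]
lens [769. 190.  60.]
tape [780.  26.  60.]
tray [408. 360.  20.]
stageR [ 759. -375.  120.]
stageRnear [ 636. -397.   50.]
stageL [899. 369. 120.]
```

Call:
step_arm --moves '[{"tz": -40}, {"tz": -80, "wz": 0.07}, {"tz": -110, "wz": 0.138}, {"tz": -130, "wz": 0.138}, {"tz": -130, "wz": 0.138}]' --jaw -1

```text
schema error: expected keys tx, ty, tz, wx, wy, wz
```

Call:
step_arm --moves '[{"tx": 0, "ty": 0, "tz": -40, "wx": 0, "wy": 0, "wz": 0}, {"tx": 0, "ty": 0, "tz": -80, "wx": 0, "wy": 0, "wz": 0.07}, {"tx": 0, "ty": 0, "tz": -120, "wx": 0, "wy": 0, "wz": 0.138}, {"tx": 0, "ty": 0, "tz": -150, "wx": 0, "wy": 0, "wz": 0.138}, {"tx": 0, "ty": 0, "tz": -150, "wx": 0, "wy": 0, "wz": 0.138}]' --jaw -1

```text
time_s: 0.65
ee_pos: [203.2, -538.6, 384.3]
tool_rot: [0.002, 0.994, 0.111, 0.001]
contact_force: [0.4, 0.2, -1.8]
gripper_width: 85.5
```

```bash
cat > g.py <<'E'
from h import *
import json
P=np.array([557.4,-97.0,-1.3486])
def tgt(th,r,n=0,y=0,tilt=None):
    """world TCP pos/R: tool z toward hinge along cover plane at angle tilt (default th)"""
    if tilt is None: tilt=th
    Rc=np.array([[np.cos(P[2]),-np.sin(P[2]),0],[np.sin(P[2]),np.cos(P[2]),0],[0,0,1]])
    pos=case2w(P,cov(th,r,y,n))
    z=Rc@np.array([np.cos(tilt),0,-np.sin(tilt)]); x=Rc@np.array([0,1,0]); y_=np.cross(z,x)
    return pos,np.column_stack([x,y_,z])
def q2R(q): return Ro.from_quat([q[1],q[2],q[3],q[0]]).as_matrix()
def row(pos,R):
    s=bot.state(); R0=q2R(s["tool_rot"])
    d=R0.T@(pos-s["ee_pos"]); w=Ro.from_matrix(R0.T@R).as_rotvec()
    return d.round(1),w.round(3)
def show():
    s=bot.state(); R0=q2R(s["tool_rot"])
    print("t",round(s["time_s"],2),"pos",s["ee_pos"].round(1),"q",s["qpos"].round(3),"F",s["contact_force"].round(2),"T",s["torque"].round(2),"w",round(s["gripper_width"],1))
    c=np.array([[np.cos(P[2]),np.sin(P[2]),0],[-np.sin(P[2]),np.cos(P[2]),0],[0,0,1]])
    pc=c@(s["ee_pos"]-np.array([P[0],P[1],12.7])); zc=c@R0[:,2]; xc=c@R0[:,0]
    # relative to hinge
    dx=78-pc[0]; dz=pc[2]-73
    print("case",pc.round(1),"r",round(float(np.hypot(dx,dz)),1),"ang",round(float(np.arctan2(dz,dx)),3),"tilt",round(float(np.arctan2(-zc[2],zc[0])),3),"x",xc.round(3),"Fcase",(c@s["contact_force"]).round(2))
    return s
E
python3 - <<'E'
from g import *
show()
for th,r in [(1.57,245),(1.83,250)]:
    pos,R=tgt(th,r,0,0,1.57); print(pos.round(),row(pos,R))
E
```

```text
t 0.65 pos [ 203.2 -538.6  384.3] q [ 1.144  0.587  0.023  1.17  -0.013  1.381 -0.183] F [ 0.38  0.2  -1.78] T [-0.02  0.01  0.01] w 85.5
case [ 352.7 -442.8  371.6] r 405.8 ang 2.314 tilt 1.567 x [-0.     1.     0.001] Fcase [-0.11  0.42 -1.78]
[ 575. -173.  331.] (array([ 442.9, -274.9,   52.8]), array([ 0.003, -0.001,  0.   ]))
[ 589. -236.  327.] (array([ 442.8, -210.7,   56.4]), array([ 0.003, -0.001,  0.   ]))
```

Call:
step_arm --moves '[{"tx": 20, "ty": -10, "tz": 0, "wx": 0, "wy": 0, "wz": 0}, {"tx": 60, "ty": -28, "tz": 0, "wx": 0, "wy": 0, "wz": 0}, {"tx": 100, "ty": -48, "tz": 0, "wx": 0, "wy": 0, "wz": 0}, {"tx": 140, "ty": -67, "tz": 0, "wx": 0, "wy": 0, "wz": 0}, {"tx": 180, "ty": -86, "tz": 0, "wx": 0, "wy": 0, "wz": 0}, {"tx": 220, "ty": -105, "tz": 0, "wx": 0, "wy": 0, "wz": 0}, {"tx": 260, "ty": -124, "tz": 0, "wx": 0, "wy": 0, "wz": 0}, {"tx": 300, "ty": -143, "tz": 0, "wx": 0, "wy": 0, "wz": 0}, {"tx": 340, "ty": -162, "tz": 0, "wx": 0, "wy": 0, "wz": 0}, {"tx": 380, "ty": -181, "tz": 0, "wx": 0, "wy": 0, "wz": 0}, {"tx": 415, "ty": -200, "tz": 0, "wx": 0, "wy": 0, "wz": 0}, {"tx": 435, "ty": -220, "tz": 0, "wx": 0, "wy": 0, "wz": 0}, {"tx": 443, "ty": -240, "tz": 0, "wx": 0, "wy": 0, "wz": 0}, {"tx": 443, "ty": -275, "tz": 0, "wx": 0, "wy": 0, "wz": 0}, {"tx": 443, "ty": -275, "tz": 0, "wx": 0, "wy": 0, "wz": 0}]'

```text
time_s: 2.15
ee_pos: [574.6, -168.4, 383.2]
tool_rot: [0.001, 0.994, 0.113, 0.001]
contact_force: [0.9, -0.2, -0.2]
gripper_width: 85.1
```

```bash
python3 - <<'E'
from g import *
show()
for th in np.linspace(1.57,0,12):
    pos,R=tgt(th,270); print(round(th,2),pos.round(),row(pos,R))
E
```

```text
t 2.15 pos [ 574.6 -168.4  383.2] q [ 0.221  0.638  0.024  1.07  -0.013  1.432 -1.102] F [ 0.92 -0.19 -0.23] T [-0.01  0.01  0.04] w 85.1
case [ 73.4   1.  370.5] r 297.5 ang 1.555 tilt 1.569 x [-0.005  1.     0.001] Fcase [ 0.39  0.86 -0.23]
1.57 [ 575. -173.  356.] (array([-1.1,  4.3, 27.5]), array([ 0.001, -0.001,  0.005]))
1.43 [ 566. -135.  353.] (array([ -0.9, -34.1,  30.2]), array([-0.141, -0.001,  0.005]))
1.28 [558. -99. 345.] (array([ -0.7, -71.7,  38.3]), array([-0.284, -0.002,  0.005]))
1.14 [550. -64. 331.] (array([  -0.5, -107.8,   51.7]), array([-0.427, -0.002,  0.005]))
1.0 [542. -31. 313.] (array([  -0.4, -141.6,   70.1]), array([-0.57 , -0.002,  0.005]))
0.86 [536.  -1. 290.] (array([  -0.2, -172.5,   93.2]), array([-0.712, -0.003,  0.005]))
0.71 [530.  26. 262.] (array([-1.000e-01, -1.998e+02,  1.203e+02]), array([-0.855, -0.003,  0.004]))
0.57 [525.  49. 232.] (array([  -0. , -222.9,  151.1]), array([-0.998, -0.003,  0.004]))
0.43 [520.  67. 198.] (array([ 1.000e-01, -2.414e+02,  1.849e+02]), array([-1.141, -0.004,  0.004]))
0.29 [517.  80. 162.] (array([ 1.000e-01, -2.549e+02,  2.209e+02]), array([-1.283, -0.004,  0.004]))
0.14 [516.  88. 124.] (array([ 1.000e-01, -2.632e+02,  2.585e+02]), array([-1.426, -0.004,  0.004]))
0.0 [515.  90.  86.] (array([ 1.000e-01, -2.660e+02,  2.969e+02]), array([-1.569, -0.005,  0.003]))
```

Call:
step_arm --moves '[{"tx": 0, "ty": -34, "tz": 30, "wx": -0.141, "wy": 0, "wz": 0.005}, {"tx": 0, "ty": -72, "tz": 38, "wx": -0.284, "wy": 0, "wz": 0.005}, {"tx": 0, "ty": -108, "tz": 52, "wx": -0.427, "wy": 0, "wz": 0.005}, {"tx": 0, "ty": -142, "tz": 70, "wx": -0.57, "wy": 0, "wz": 0.005}, {"tx": 0, "ty": -172, "tz": 93, "wx": -0.712, "wy": 0, "wz": 0.005}, {"tx": 0, "ty": -200, "tz": 120, "wx": -0.855, "wy": 0, "wz": 0.005}, {"tx": 0, "ty": -223, "tz": 151, "wx": -0.998, "wy": 0, "wz": 0.005}, {"tx": 0, "ty": -241, "tz": 185, "wx": -1.141, "wy": 0, "wz": 0.005}, {"tx": 0, "ty": -255, "tz": 221, "wx": -1.283, "wy": 0, "wz": 0.005}, {"tx": 0, "ty": -263, "tz": 259, "wx": -1.426, "wy": 0, "wz": 0.005}, {"tx": 0, "ty": -266, "tz": 270, "wx": -1.569, "wy": 0, "wz": 0.005}, {"tx": 0, "ty": -266, "tz": 275, "wx": -1.569, "wy": 0, "wz": 0.005}, {"tx": 0, "ty": -266, "tz": 275, "wx": -1.569, "wy": 0, "wz": 0.005}]'

```text
time_s: 3.45
ee_pos: [514.4, 90.9, 105.6]
tool_rot: [0.681, 0.724, 0.081, 0.077]
contact_force: [-0.2, -0.4, 1.9]
gripper_width: 85.0
```

```bash
python3 - <<'E'
from g import *
show()
import cv2
for n in ("side","wrist"): cv2.imwrite(f"pics/c_{n}.png",bot.camera(n)[:,:,::-1])
E
```

```text
t 3.45 pos [514.4  90.9 105.6] q [-1.053  1.507  0.61   1.479  0.615  1.236 -2.562] F [-0.17 -0.4   1.91] T [ 0.99  0.23 -0.03] w 85.0
case [-192.7   -0.6   92.9] r 271.5 ang 0.073 tilt 0.061 x [-0.002  1.     0.001] Fcase [ 0.35 -0.25  1.91]
```

View pics/c_side.png

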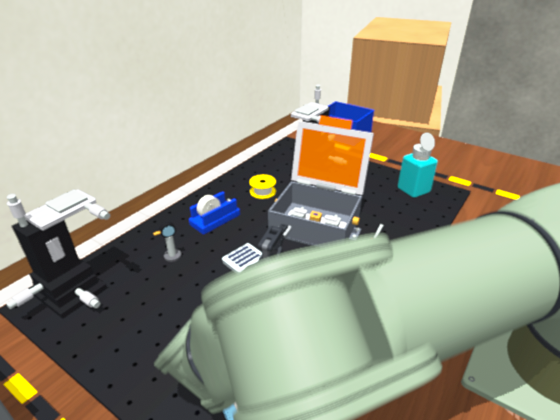

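View pics/c_wrist.png

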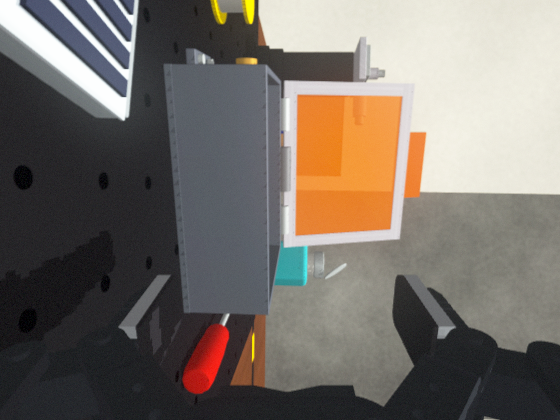

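```bash
python3 - <<'E'
from g import *
import cv2
cv2.imwrite(f"pics/c_top.png",bot.camera("top")[:,:,::-1])
E
```

```text
(no output)
```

View pics/c_top.png

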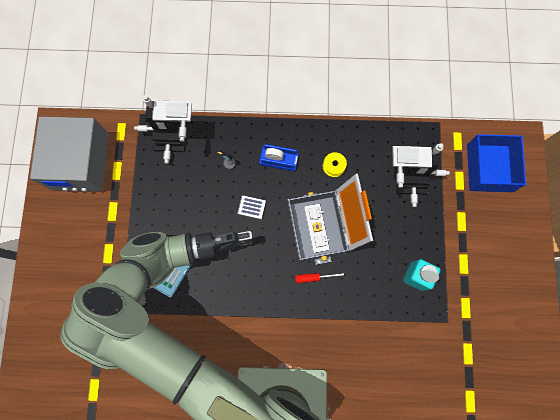

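```bash
cat >> g.py <<'E'
def rows(path):
    for th,r,n,t in path:
        pos,R=tgt(th,r,n,0,t); d,w=row(pos,R)
        print(f"th{th:.2f} r{r:.0f} n{n:.0f} | t {d.round(0)} w {w}")
E
python3 - <<'E'
from g import *
rows([(t,285,0,t) for t in np.linspace(.2,1.65,11)]+[(1.77,270,0,1.7),(1.8,230,0,1.75),(1.8,190,0,1.75)])
E
```

```text
th0.20 r285 n0 | t [  1.  36. -12.] w [ 0.134 -0.001  0.001]
th0.34 r285 n0 | t [ 1. 76. -4.] w [ 0.279 -0.001  0.001]
th0.49 r285 n0 | t [  1. 115.  10.] w [ 0.424 -0.001  0.001]
th0.64 r285 n0 | t [  0. 151.  30.] w [ 0.569 -0.     0.001]
th0.78 r285 n0 | t [  0. 184.  55.] w [ 0.714 -0.     0.001]
th0.93 r285 n0 | t [  0. 214.  84.] w [ 0.859 -0.     0.001]
th1.07 r285 n0 | t [  0. 238. 117.] w [ 1.004e+00 -0.000e+00  1.000e-03]
th1.21 r285 n0 | t [  0. 258. 154.] w [ 1.149e+00 -0.000e+00  1.000e-03]
th1.36 r285 n0 | t [  0. 272. 192.] w [ 1.294e+00 -0.000e+00  1.000e-03]
th1.50 r285 n0 | t [  0. 280. 233.] w [ 1.439e+00 -0.000e+00  1.000e-03]
th1.65 r285 n0 | t [  0. 283. 274.] w [1.584e+00 0.000e+00 1.000e-03]
th1.77 r270 n0 | t [  0. 265. 306.] w [1.634e+00 0.000e+00 1.000e-03]
th1.80 r230 n0 | t [  0. 225. 308.] w [1.684e+00 0.000e+00 1.000e-03]
th1.80 r190 n0 | t [  0. 185. 301.] w [1.684e+00 0.000e+00 1.000e-03]
```

Call:
step_arm --moves '[{"tx": 0, "ty": 36, "tz": -12, "wx": 0.134, "wy": 0, "wz": 0}, {"tx": 0, "ty": 76, "tz": -4, "wx": 0.279, "wy": 0, "wz": 0}, {"tx": 0, "ty": 115, "tz": 10, "wx": 0.424, "wy": 0, "wz": 0}, {"tx": 0, "ty": 151, "tz": 30, "wx": 0.569, "wy": 0, "wz": 0}, {"tx": 0, "ty": 184, "tz": 55, "wx": 0.714, "wy": 0, "wz": 0}, {"tx": 0, "ty": 214, "tz": 84, "wx": 0.859, "wy": 0, "wz": 0}, {"tx": 0, "ty": 238, "tz": 117, "wx": 1.004, "wy": 0, "wz": 0}, {"tx": 0, "ty": 258, "tz": 154, "wx": 1.149, "wy": 0, "wz": 0}, {"tx": 0, "ty": 272, "tz": 192, "wx": 1.294, "wy": 0, "wz": 0}, {"tx": 0, "ty": 280, "tz": 233, "wx": 1.439, "wy": 0, "wz": 0}, {"tx": 0, "ty": 283, "tz": 274, "wx": 1.584, "wy": 0, "wz": 0}, {"tx": 0, "ty": 265, "tz": 306, "wx": 1.634, "wy": 0, "wz": 0}, {"tx": 0, "ty": 245, "tz": 308, "wx": 1.684, "wy": 0, "wz": 0}, {"tx": 0, "ty": 245, "tz": 308, "wx": 1.684, "wy": 0, "wz": 0}, {"tx": 0, "ty": 245, "tz": 308, "wx": 1.684, "wy": 0, "wz": 0}]'

```text
time_s: 5.1
ee_pos: [584.5, -231.3, 332.4]
tool_rot: [-0.09, 0.99, 0.108, -0.007]
contact_force: [0.0, 0.5, -0.1]
gripper_width: 85.8
```

```bash
python3 - <<'E'
from g import *
show()
rows([(1.8,r,0,1.75) for r in (230,215,200,185,170,160,153)])
import cv2
for n in ("side","wrist"): cv2.imwrite(f"pics/d_{n}.png",bot.camera(n)[:,:,::-1])
a=cv2.imread("pics/d_side.png")[50:230,225:425]; cv2.imwrite("pics/d_side.png",cv2.resize(a,None,fx=3.2,fy=3.2,interpolation=cv2.INTER_CUBIC))
E
```

```text
t 5.1 pos [ 584.5 -231.3  332.4] q [ 3.99e-01  7.96e-01  1.00e-03  9.17e-01 -1.50e-01  1.53e+00 -9.40e-01] F [ 0.04  0.52 -0.1 ] T [-0.15 -0.    0.03] w 85.8
case [136.9  -3.1 319.7] r 253.6 ang 1.805 tilt 1.751 x [0.006 1.    0.005] Fcase [-0.5   0.15 -0.1 ]
th1.80 r230 n0 | t [ 3. -2. 24.] w [-0.001 -0.006 -0.005]
th1.80 r215 n0 | t [ 3. -3. 38.] w [-0.001 -0.006 -0.005]
th1.80 r200 n0 | t [ 3. -4. 54.] w [-0.001 -0.006 -0.005]
th1.80 r185 n0 | t [ 3. -5. 68.] w [-0.001 -0.006 -0.005]
th1.80 r170 n0 | t [ 3. -5. 84.] w [-0.001 -0.006 -0.005]
th1.80 r160 n0 | t [ 2. -6. 94.] w [-0.001 -0.006 -0.005]
th1.80 r153 n0 | t [  2.  -6. 100.] w [-0.001 -0.006 -0.005]
```

View pics/d_side.png

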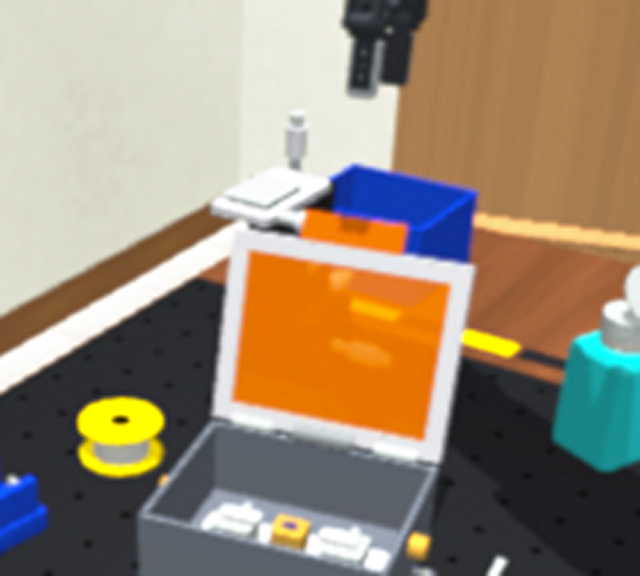

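View pics/d_wrist.png

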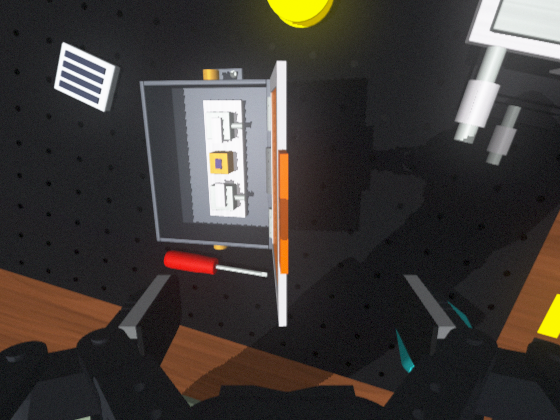

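Call:
step_arm --moves '[{"tx": 1, "ty": -2, "tz": 24, "wx": 0, "wy": -0.006, "wz": -0.005}, {"tx": 3, "ty": -4, "tz": 54, "wx": 0, "wy": -0.006, "wz": -0.005}, {"tx": 3, "ty": -5, "tz": 72, "wx": 0, "wy": -0.006, "wz": -0.005}, {"tx": 3, "ty": -6, "tz": 86, "wx": 0, "wy": -0.006, "wz": -0.005}, {"tx": 3, "ty": -6, "tz": 100, "wx": 0, "wy": -0.006, "wz": -0.005}, {"tx": 3, "ty": -6, "tz": 100, "wx": 0, "wy": -0.006, "wz": -0.005}, {"tx": 3, "ty": -6, "tz": 100, "wx": 0, "wy": -0.006, "wz": -0.005}]'

```text
time_s: 5.9
ee_pos: [583.1, -206.9, 237.2]
tool_rot: [-0.087, 0.99, 0.11, -0.009]
contact_force: [0.4, 0.7, -0.1]
gripper_width: 85.2
```

```bash
python3 - <<'E'
from g import *
show()
import cv2
for n in ("side","wrist"): cv2.imwrite(f"pics/e_{n}.png",bot.camera(n)[:,:,::-1])
a=cv2.imread("pics/e_side.png")[50:230,225:425]; cv2.imwrite("pics/e_side.png",cv2.resize(a,None,fx=3.2,fy=3.2,interpolation=cv2.INTER_CUBIC))
rows([(t,153,n,max(t,0)) for t,n in [(1.84,-25),(1.84,-38),(1.8,-40),(1.7,-40),(1.6,-40),(1.5,-40),(1.45,-40),(1.40,-40)]])
E
```

```text
t 5.9 pos [ 583.1 -206.9  237.2] q [ 0.366  0.831 -0.009  1.175 -0.149  1.235 -0.933] F [ 0.36  0.68 -0.08] T [-0.13 -0.03 -0.02] w 85.2
case [112.9   0.8 224.5] r 155.5 ang 1.797 tilt 1.746 x [0.    1.    0.002] Fcase [-0.58  0.5  -0.08]
th1.84 r153 n-25 | t [ -1. -19.   0.] w [ 0.093 -0.001 -0.   ]
th1.84 r153 n-38 | t [ -1. -32.  -1.] w [ 0.093 -0.001 -0.   ]
th1.80 r153 n-40 | t [ -1. -40.  -0.] w [ 0.053 -0.001 -0.   ]
th1.70 r153 n-40 | t [ -1. -55.   4.] w [-0.047 -0.001 -0.   ]
th1.60 r153 n-40 | t [ -1. -70.   9.] w [-0.147 -0.001 -0.   ]
th1.50 r153 n-40 | t [ -1. -84.  16.] w [-0.247 -0.001 -0.   ]
th1.45 r153 n-40 | t [ -1. -91.  20.] w [-0.297 -0.001 -0.   ]
th1.40 r153 n-40 | t [ -1. -98.  24.] w [-0.347 -0.001 -0.001]
```

View pics/e_side.png

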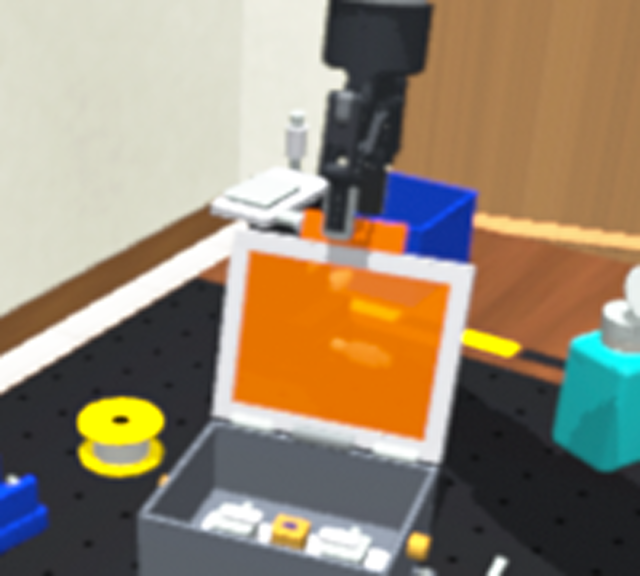

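View pics/e_wrist.png

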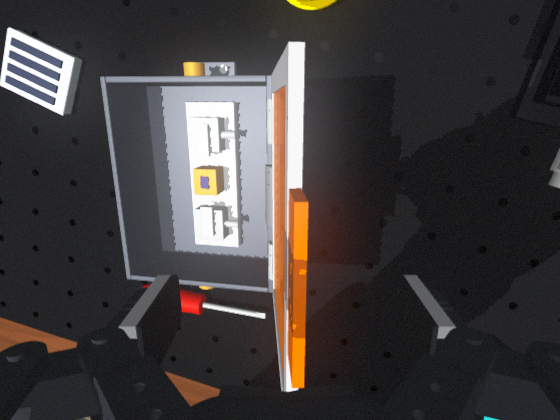

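Call:
step_arm --moves '[{"tx": 0, "ty": -18, "tz": 0, "wx": 0.06, "wy": 0, "wz": 0}, {"tx": 0, "ty": -30, "tz": 0, "wx": 0.09, "wy": 0, "wz": 0}, {"tx": 0, "ty": -36, "tz": 0, "wx": 0.073, "wy": 0, "wz": 0}, {"tx": 0, "ty": -40, "tz": 0, "wx": 0.053, "wy": 0, "wz": 0}, {"tx": 0, "ty": -47, "tz": 2, "wx": 0.003, "wy": 0, "wz": 0}, {"tx": 0, "ty": -55, "tz": 4, "wx": -0.047, "wy": 0, "wz": 0}, {"tx": 0, "ty": -62, "tz": 6, "wx": -0.097, "wy": 0, "wz": 0}, {"tx": 0, "ty": -70, "tz": 9, "wx": -0.147, "wy": 0, "wz": 0}, {"tx": 0, "ty": -77, "tz": 12, "wx": -0.197, "wy": 0, "wz": 0}, {"tx": 0, "ty": -80, "tz": 14, "wx": -0.222, "wy": 0, "wz": 0}]'

```text
time_s: 7.0
ee_pos: [565.4, -126.2, 237.4]
tool_rot: [0.024, 0.993, 0.112, 0.004]
contact_force: [0.3, 0.6, 0.5]
gripper_width: 85.3
```

```bash
python3 - <<'E'
from g import *
show()
import cv2
for n in ("wrist",): cv2.imwrite(f"pics/f_{n}.png",bot.camera(n)[:,:,::-1])
E
```

```text
t 7.0 pos [ 565.4 -126.2  237.4] q [ 0.087  0.7    0.106  1.488 -0.03   0.935 -1.161] F [0.29 0.58 0.54] T [-0.03 -0.01 -0.01] w 85.3
case [ 30.3   1.4 224.7] r 159.0 ang 1.266 tilt 1.522 x [-0.002  1.     0.003] Fcase [-0.5   0.41  0.54]
```

View pics/f_wrist.png

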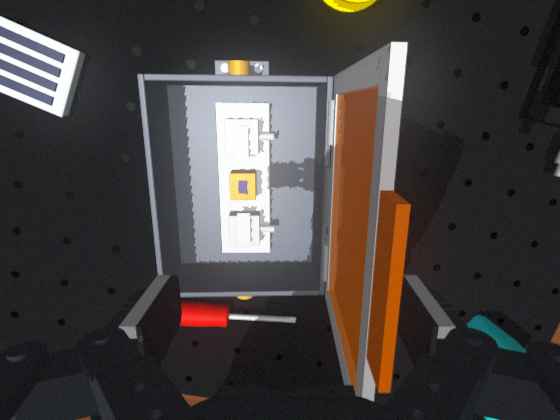

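```bash
cat >> g.py <<'E'
def covproj(c,ths):
    for th in ths:
        print(round(th,2),[proj(c,case2w(P,cov(th,r,y,n))).round().astype(int).tolist() for r,y,n in [(153,95,3),(153,95,-3),(175,40,2.5),(175,40,-2.5),(175,-40,2.5),(175,-40,-2.5)]])
E
python3 - <<'E'
from g import *
w=bot.camera_info("wrist")
covproj(w,np.arange(1.45,1.86,.05))
for y in (95,-95): print(proj(w,case2w(P,(-75,y,70))))
E
```

```text
1.45 [[381, 50], [365, 50], [379, 212], [364, 211], [364, 398], [352, 397]]
1.5 [[402, 50], [386, 50], [404, 212], [390, 212], [386, 399], [373, 398]]
1.55 [[423, 50], [407, 50], [429, 212], [415, 212], [407, 398], [395, 399]]
1.6 [[444, 50], [428, 50], [453, 212], [440, 212], [428, 397], [416, 398]]
1.65 [[463, 50], [448, 50], [477, 211], [464, 211], [447, 395], [436, 397]]
1.7 [[482, 51], [467, 50], [499, 210], [486, 210], [467, 393], [456, 394]]
1.75 [[500, 52], [486, 51], [520, 208], [508, 209], [485, 389], [474, 391]]
1.8 [[516, 52], [503, 52], [539, 207], [528, 208], [501, 385], [492, 388]]
1.85 [[531, 53], [519, 53], [556, 205], [546, 206], [517, 381], [508, 384]]
[140.38002465  77.82081159]
[164.09376156 301.28719658]
```

```bash
python3 - <<'E'
from g import *
rows([(1.45,153,-40,1.45),(1.42,153,-40,1.42),(1.25,155,5,1.25),(1.1,153,20,1.1),(.95,150,40,.95)])
E
```

```text
th1.45 r153 n-40 | t [ -2. -10.   4.] w [-0.072 -0.002  0.003]
th1.42 r153 n-40 | t [ -2. -14.   5.] w [-0.102 -0.002  0.003]
th1.25 r155 n5 | t [-2.  4.  3.] w [-0.272 -0.003  0.002]
th1.10 r153 n20 | t [-2. -4.  6.] w [-0.422 -0.003  0.002]
th0.95 r150 n40 | t [-2. -7.  6.] w [-0.572 -0.003  0.002]
```

Call:
step_arm --moves '[{"tx": -1, "ty": -4, "tz": 2, "wx": -0.03, "wy": 0, "wz": 0}, {"tx": -2, "ty": -8, "tz": 3, "wx": -0.06, "wy": 0, "wz": 0}, {"tx": -2, "ty": -12, "tz": 4, "wx": -0.09, "wy": 0, "wz": 0}, {"tx": -2, "ty": -14, "tz": 5, "wx": -0.102, "wy": 0, "wz": 0}, {"tx": -2, "ty": -14, "tz": 5, "wx": -0.102, "wy": 0, "wz": 0}, {"tx": -2, "ty": -11, "tz": 5, "wx": -0.16, "wy": 0, "wz": 0}, {"tx": -2, "ty": -9, "tz": 5, "wx": -0.22, "wy": 0, "wz": 0}, {"tx": -2, "ty": -8, "tz": 5, "wx": -0.28, "wy": 0, "wz": 0}, {"tx": -2, "ty": -7, "tz": 5, "wx": -0.34, "wy": 0, "wz": 0}, {"tx": -2, "ty": -7, "tz": 5, "wx": -0.4, "wy": 0, "wz": 0}]'

```text
time_s: 8.05
ee_pos: [562.1, -120.3, 232.0]
tool_rot: [0.222, 0.969, 0.109, 0.026]
contact_force: [1.2, -0.0, -0.7]
gripper_width: 85.5
```

```bash
python3 - <<'E'
from g import *
show()
import cv2
w=bot.camera_info("wrist"); cv2.imwrite(f"pics/g_wrist.png",bot.camera("wrist")[:,:,::-1])
covproj(w,np.arange(.9,1.51,.1))
rows([(.95,150,40,.95)])
E
```

```text
t 8.05 pos [ 562.1 -120.3  232. ] q [-0.309  0.723  0.437  1.695  0.246  0.675 -1.521] F [ 1.19 -0.03 -0.72] T [ 0.47  0.09 -0.  ] w 85.5
case [ 23.8  -0.6 219.3] r 156.0 ang 1.216 tilt 1.12 x [-0.002  1.     0.003] Fcase [ 0.29  1.16 -0.72]
0.9 [[169, 45], [155, 46], [150, 201], [138, 201], [170, 383], [160, 382]]
1.0 [[208, 44], [192, 45], [196, 203], [183, 203], [210, 388], [198, 387]]
1.1 [[249, 44], [233, 44], [245, 204], [231, 204], [251, 390], [239, 390]]
1.2 [[291, 44], [275, 44], [294, 204], [280, 204], [293, 389], [281, 389]]
1.3 [[331, 45], [315, 45], [342, 202], [329, 202], [334, 384], [322, 386]]
1.4 [[368, 47], [354, 46], [386, 199], [374, 200], [372, 377], [361, 379]]
1.5 [[401, 49], [389, 48], [424, 195], [414, 196], [405, 368], [396, 371]]
th0.95 r150 n40 | t [0. 1. 1.] w [-0.168 -0.003  0.003]
```

View pics/g_wrist.png

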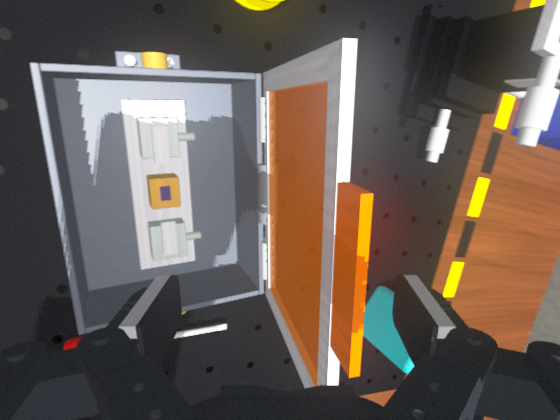

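Call:
step_arm --moves '[{"tx": 0, "ty": 0, "tz": 0, "wx": -0.06, "wy": 0, "wz": 0}, {"tx": 0, "ty": 1, "tz": 1, "wx": -0.12, "wy": 0, "wz": 0}, {"tx": 0, "ty": 1, "tz": 1, "wx": -0.168, "wy": 0, "wz": 0}, {"tx": 0, "ty": 1, "tz": 1, "wx": -0.168, "wy": 0, "wz": 0}, {"tx": 0, "ty": 1, "tz": 1, "wx": -0.168, "wy": 0, "wz": 0}, {"tx": 0, "ty": 1, "tz": 1, "wx": -0.168, "wy": 0, "wz": 0}, {"tx": 0, "ty": 1, "tz": 1, "wx": -0.168, "wy": 0, "wz": 0}, {"tx": 0, "ty": 1, "tz": 1, "wx": -0.168, "wy": 0, "wz": 0}, {"tx": 0, "ty": 1, "tz": 1, "wx": -0.168, "wy": 0, "wz": 0}, {"tx": 0, "ty": 1, "tz": 1, "wx": -0.168, "wy": 0, "wz": 0}, {"tx": 0, "ty": 1, "tz": 1, "wx": -0.168, "wy": 0, "wz": 0}, {"tx": 0, "ty": 1, "tz": 1, "wx": -0.168, "wy": 0, "wz": 0}, {"tx": 0, "ty": 1, "tz": 1, "wx": -0.168, "wy": 0, "wz": 0}, {"tx": 0, "ty": 1, "tz": 1, "wx": -0.168, "wy": 0, "wz": 0}, {"tx": 0, "ty": 1, "tz": 1, "wx": -0.168, "wy": 0, "wz": 0}, {"tx": 0, "ty": 1, "tz": 1, "wx": -0.168, "wy": 0, "wz": 0}, {"tx": 0, "ty": 1, "tz": 1, "wx": -0.168, "wy": 0, "wz": 0}, {"tx": 0, "ty": 1, "tz": 1, "wx": -0.168, "wy": 0, "wz": 0}]'

```text
time_s: 9.9
ee_pos: [562.4, -119.7, 230.6]
tool_rot: [0.303, 0.946, 0.108, 0.035]
contact_force: [0.1, -0.1, -0.6]
gripper_width: 85.5
```

```bash
python3 - <<'E'
from g import *
show()
import cv2
w=bot.camera_info("wrist"); cv2.imwrite(f"pics/h_wrist.png",bot.camera("wrist")[:,:,::-1])
covproj(w,np.arange(.7,1.31,.1))
E
```

```text
t 9.9 pos [ 562.4 -119.7  230.6] q [-0.477  0.795  0.605  1.757  0.347  0.596 -1.675] F [ 0.08 -0.09 -0.64] T [ 0.59  0.13 -0.01] w 85.5
case [ 2.320e+01 -1.000e-01  2.179e+02] r 154.9 ang 1.209 tilt 0.95 x [-0.005  1.     0.001] Fcase [ 0.1   0.06 -0.64]
0.7 [[86, 44], [72, 45], [61, 205], [49, 204], [95, 391], [84, 389]]
0.8 [[124, 43], [108, 43], [105, 208], [92, 207], [133, 398], [121, 396]]
0.9 [[165, 43], [149, 43], [155, 209], [140, 209], [175, 401], [163, 400]]
1.0 [[209, 43], [192, 43], [207, 209], [192, 209], [218, 400], [206, 401]]
1.1 [[252, 44], [235, 43], [258, 208], [244, 208], [262, 396], [250, 398]]
1.2 [[293, 45], [277, 45], [307, 205], [294, 206], [303, 390], [292, 392]]
1.3 [[331, 48], [317, 47], [351, 201], [339, 202], [341, 380], [331, 383]]
```

View pics/h_wrist.png

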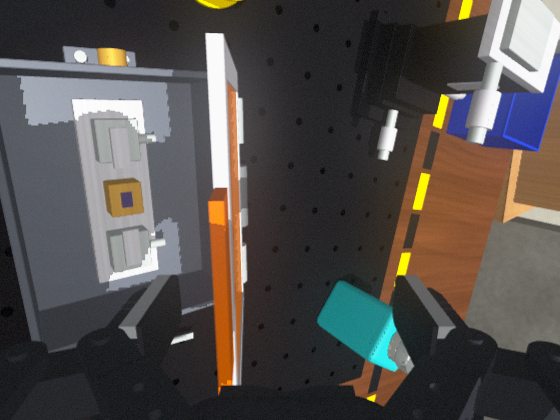

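Call:
step_arm --moves '[{"tx": 0, "ty": 0, "tz": 0, "wx": 0, "wy": 0, "wz": 0}, {"tx": 0, "ty": 0, "tz": 0, "wx": 0, "wy": 0, "wz": 0}, {"tx": 0, "ty": 0, "tz": 0, "wx": 0, "wy": 0, "wz": 0}, {"tx": 0, "ty": 0, "tz": 0, "wx": 0, "wy": 0, "wz": 0}, {"tx": 0, "ty": 0, "tz": 0, "wx": 0, "wy": 0, "wz": 0}, {"tx": 0, "ty": 0, "tz": 0, "wx": 0, "wy": 0, "wz": 0}, {"tx": 0, "ty": 0, "tz": 0, "wx": 0, "wy": 0, "wz": 0}, {"tx": 0, "ty": 0, "tz": 0, "wx": 0, "wy": 0, "wz": 0}]'

```text
time_s: 10.75
ee_pos: [562.4, -119.7, 230.6]
tool_rot: [0.303, 0.946, 0.108, 0.035]
contact_force: [0.3, 0.5, -0.5]
gripper_width: 85.2
```

```bash
python3 - <<'E'
from g import *
show()
import cv2
w=bot.camera_info("wrist"); cv2.imwrite(f"pics/i_wrist.png",bot.camera("wrist")[:,:,::-1])
covproj(w,np.arange(.8,1.11,.05))
rows([(t,150,40,t) for t in np.arange(.95,.45,-.04)])
E
```

```text
t 10.75 pos [ 562.4 -119.7  230.6] q [-0.477  0.795  0.605  1.757  0.347  0.596 -1.675] F [ 0.32  0.47 -0.53] T [ 0.7   0.16 -0.03] w 85.2
case [ 2.320e+01 -1.000e-01  2.179e+02] r 154.9 ang 1.209 tilt 0.95 x [-0.005  1.     0.001] Fcase [-0.39  0.41 -0.53]
0.8 [[124, 43], [108, 43], [105, 208], [92, 207], [133, 398], [122, 396]]
0.85 [[144, 43], [128, 43], [130, 209], [116, 208], [154, 399], [142, 398]]
0.9 [[165, 43], [149, 43], [155, 209], [140, 209], [175, 401], [163, 400]]
0.95 [[187, 43], [170, 43], [181, 209], [166, 209], [197, 401], [184, 401]]
1.0 [[209, 43], [192, 43], [207, 209], [192, 209], [218, 400], [206, 401]]
1.05 [[231, 43], [213, 43], [233, 208], [218, 209], [240, 399], [228, 400]]
1.1 [[252, 44], [235, 43], [258, 208], [244, 208], [262, 396], [250, 398]]
th0.95 r150 n40 | t [ 0.  0. -0.] w [-0.    -0.004  0.003]
th0.91 r150 n40 | t [ 0. -6. -2.] w [-0.04  -0.004  0.003]
th0.87 r150 n40 | t [  0. -12.  -3.] w [-0.08  -0.004  0.003]
th0.83 r150 n40 | t [  0. -18.  -4.] w [-0.12  -0.004  0.003]
th0.79 r150 n40 | t [  0. -24.  -5.] w [-0.16  -0.004  0.003]
th0.75 r150 n40 | t [  0. -30.  -5.] w [-0.2   -0.004  0.003]
th0.71 r150 n40 | t [  0. -36.  -6.] w [-0.24  -0.004  0.003]
th0.67 r150 n40 | t [  0. -43.  -6.] w [-0.28  -0.004  0.003]
th0.63 r150 n40 | t [  0. -49.  -5.] w [-0.32  -0.004  0.003]
th0.59 r150 n40 | t [  0. -55.  -5.] w [-0.36  -0.004  0.002]
th0.55 r150 n40 | t [  0. -61.  -4.] w [-0.4   -0.004  0.002]
th0.51 r150 n40 | t [  0. -67.  -3.] w [-0.44  -0.004  0.002]
th0.47 r150 n40 | t [  0. -74.  -2.] w [-0.48  -0.004  0.002]
```

View pics/i_wrist.png

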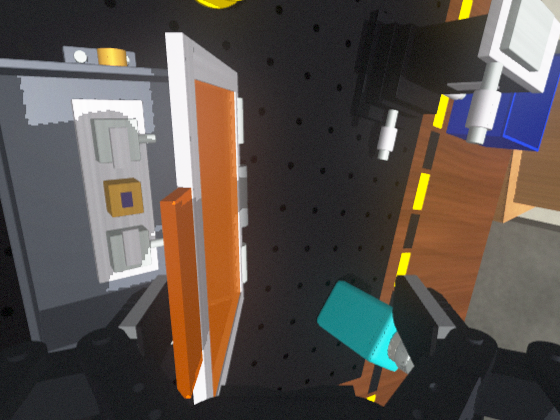

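Call:
step_arm --moves '[{"tx": 0, "ty": 0, "tz": 0, "wx": 0, "wy": 0, "wz": 0}, {"tx": 0, "ty": 0, "tz": 0, "wx": 0, "wy": 0, "wz": 0}, {"tx": 0, "ty": 0, "tz": 0, "wx": 0, "wy": 0, "wz": 0}, {"tx": 0, "ty": 0, "tz": 0, "wx": 0, "wy": 0, "wz": 0}, {"tx": 0, "ty": 0, "tz": 0, "wx": 0, "wy": 0, "wz": 0}]'

```text
time_s: 11.3
ee_pos: [562.4, -119.7, 230.6]
tool_rot: [0.303, 0.946, 0.108, 0.035]
contact_force: [-0.4, 0.3, 0.2]
gripper_width: 85.8
```

```bash
python3 - <<'E'
from g import *
show()
import cv2
w=bot.camera_info("wrist"); cv2.imwrite(f"pics/j_wrist.png",bot.camera("wrist")[:,:,::-1][:,:300])
E
```

```text
t 11.3 pos [ 562.4 -119.7  230.6] q [-0.477  0.795  0.605  1.757  0.347  0.596 -1.675] F [-0.35  0.34  0.23] T [ 0.74  0.21 -0.02] w 85.8
case [ 2.320e+01 -1.000e-01  2.179e+02] r 154.9 ang 1.209 tilt 0.95 x [-0.005  1.     0.001] Fcase [-0.41 -0.27  0.23]
```

View pics/j_wrist.png

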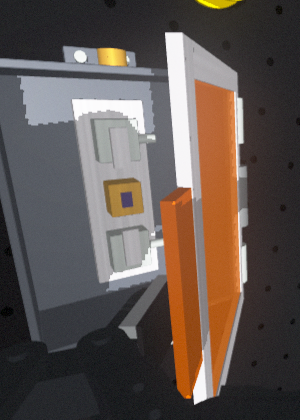

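Call:
step_arm --moves '[{"tx": 0, "ty": -3, "tz": -1, "wx": -0.02, "wy": 0, "wz": 0}, {"tx": 0, "ty": -6, "tz": -2, "wx": -0.04, "wy": 0, "wz": 0}, {"tx": 0, "ty": -9, "tz": -2.5, "wx": -0.06, "wy": 0, "wz": 0}, {"tx": 0, "ty": -12, "tz": -3, "wx": -0.08, "wy": 0, "wz": 0}, {"tx": 0, "ty": -15, "tz": -3.5, "wx": -0.1, "wy": 0, "wz": 0}, {"tx": 0, "ty": -18, "tz": -4, "wx": -0.12, "wy": 0, "wz": 0}, {"tx": 0, "ty": -21, "tz": -4.5, "wx": -0.14, "wy": 0, "wz": 0}, {"tx": 0, "ty": -24, "tz": -5, "wx": -0.16, "wy": 0, "wz": 0}, {"tx": 0, "ty": -27, "tz": -5, "wx": -0.18, "wy": 0, "wz": 0}, {"tx": 0, "ty": -30, "tz": -5, "wx": -0.2, "wy": 0, "wz": 0}, {"tx": 0, "ty": -33, "tz": -5.5, "wx": -0.22, "wy": 0, "wz": 0}, {"tx": 0, "ty": -36, "tz": -6, "wx": -0.24, "wy": 0, "wz": 0}, {"tx": 0, "ty": -39.5, "tz": -6, "wx": -0.26, "wy": 0, "wz": 0}, {"tx": 0, "ty": -43, "tz": -6, "wx": -0.28, "wy": 0, "wz": 0}, {"tx": 0, "ty": -46, "tz": -5.5, "wx": -0.3, "wy": 0, "wz": 0}, {"tx": 0, "ty": -49, "tz": -5, "wx": -0.32, "wy": 0, "wz": 0}, {"tx": 0, "ty": -52, "tz": -5, "wx": -0.34, "wy": 0, "wz": 0}, {"tx": 0, "ty": -55, "tz": -5, "wx": -0.36, "wy": 0, "wz": 0}, {"tx": 0, "ty": -55, "tz": -5, "wx": -0.36, "wy": 0, "wz": 0}, {"tx": 0, "ty": -55, "tz": -5, "wx": -0.36, "wy": 0, "wz": 0}]'

```text
time_s: 13.35
ee_pos: [551.7, -73.2, 202.7]
tool_rot: [0.468, 0.876, 0.1, 0.054]
contact_force: [-0.1, -0.6, -1.0]
gripper_width: 85.6
```

```bash
python3 - <<'E'
from g import *
show()
import cv2
w=bot.camera_info("wrist"); cv2.imwrite(f"pics/k_wrist.png",bot.camera("wrist")[:,:,::-1])
covproj(w,np.arange(.5,.81,.05))
rows([(t,150,40,t) for t in np.arange(.59,-.05,-.04)])
E
```

```text
t 13.35 pos [551.7 -73.2 202.7] q [-0.826  1.102  0.905  1.845  0.419  0.515 -1.997] F [-0.07 -0.65 -0.96] T [ 1.05  0.22 -0.02] w 85.6
case [-24.5  -0.3 190. ] r 155.5 ang 0.852 tilt 0.59 x [-0.005  1.     0.001] Fcase [ 0.61 -0.22 -0.96]
0.5 [[147, 43], [131, 43], [133, 208], [119, 207], [157, 398], [145, 397]]
0.55 [[168, 43], [151, 43], [158, 208], [144, 208], [178, 399], [166, 398]]
0.6 [[190, 43], [173, 43], [184, 208], [169, 208], [200, 399], [187, 399]]
0.65 [[211, 43], [194, 43], [210, 208], [195, 208], [221, 398], [209, 399]]
0.7 [[233, 43], [216, 43], [236, 207], [221, 208], [243, 396], [231, 397]]
0.75 [[254, 44], [237, 44], [261, 206], [247, 207], [265, 394], [252, 396]]
0.8 [[275, 45], [259, 44], [286, 205], [272, 206], [285, 391], [274, 393]]
th0.59 r150 n40 | t [ 0. -0.  0.] w [-0.    -0.005  0.001]
th0.55 r150 n40 | t [ 0. -6. -1.] w [-0.04  -0.005  0.001]
th0.51 r150 n40 | t [  0. -13.  -2.] w [-0.08  -0.005  0.001]
th0.47 r150 n40 | t [  0. -19.  -4.] w [-0.12  -0.005  0.001]
th0.43 r150 n40 | t [  0. -25.  -4.] w [-0.16  -0.005  0.001]
th0.39 r150 n40 | t [  0. -31.  -5.] w [-0.2   -0.005  0.001]
th0.35 r150 n40 | t [  0. -37.  -5.] w [-0.24  -0.005  0.001]
th0.31 r150 n40 | t [  0. -43.  -5.] w [-0.28  -0.005  0.001]
th0.27 r150 n40 | t [  0. -50.  -5.] w [-0.32  -0.005  0.001]
th0.23 r150 n40 | t [  0. -56.  -4.] w [-0.36  -0.005  0.   ]
th0.19 r150 n40 | t [  0. -62.  -4.] w [-0.4   -0.005  0.   ]
th0.15 r150 n40 | t [  0. -68.  -3.] w [-0.44  -0.005  0.   ]
th0.11 r150 n40 | t [  0. -74.  -1.] w [-0.48  -0.005  0.   ]
th0.07 r150 n40 | t [  0. -80.   0.] w [-0.52  -0.005  0.   ]
th0.03 r150 n40 | t [  0. -86.   2.] w [-0.56  -0.005  0.   ]
th-0.01 r150 n40 | t [  0. -92.   4.] w [-0.6   -0.005 -0.   ]
```

View pics/k_wrist.png

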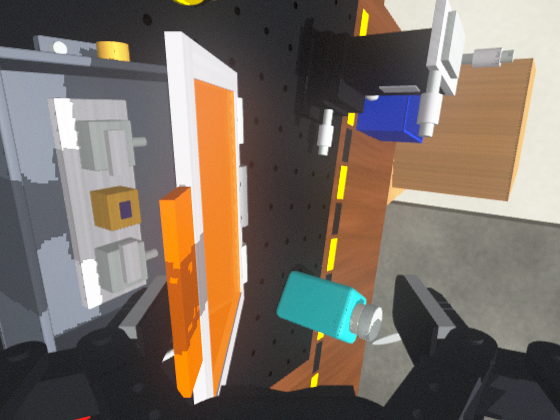

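Call:
step_arm --moves '[{"tx": 0, "ty": -3, "tz": -0.5, "wx": -0.02, "wy": 0, "wz": 0}, {"tx": 0, "ty": -6, "tz": -1, "wx": -0.04, "wy": 0, "wz": 0}, {"tx": 0, "ty": -9.5, "tz": -1.5, "wx": -0.06, "wy": 0, "wz": 0}, {"tx": 0, "ty": -13, "tz": -2, "wx": -0.08, "wy": 0, "wz": 0}, {"tx": 0, "ty": -16, "tz": -3, "wx": -0.1, "wy": 0, "wz": 0}, {"tx": 0, "ty": -19, "tz": -4, "wx": -0.12, "wy": 0, "wz": 0}, {"tx": 0, "ty": -22, "tz": -4, "wx": -0.14, "wy": 0, "wz": 0}, {"tx": 0, "ty": -25, "tz": -4, "wx": -0.16, "wy": 0, "wz": 0}, {"tx": 0, "ty": -28, "tz": -4.5, "wx": -0.18, "wy": 0, "wz": 0}, {"tx": 0, "ty": -31, "tz": -5, "wx": -0.2, "wy": 0, "wz": 0}, {"tx": 0, "ty": -34, "tz": -5, "wx": -0.22, "wy": 0, "wz": 0}, {"tx": 0, "ty": -37, "tz": -5, "wx": -0.24, "wy": 0, "wz": 0}, {"tx": 0, "ty": -40, "tz": -5, "wx": -0.26, "wy": 0, "wz": 0}, {"tx": 0, "ty": -43, "tz": -5, "wx": -0.28, "wy": 0, "wz": 0}, {"tx": 0, "ty": -46.5, "tz": -5, "wx": -0.3, "wy": 0, "wz": 0}, {"tx": 0, "ty": -50, "tz": -5, "wx": -0.32, "wy": 0, "wz": 0}, {"tx": 0, "ty": -53, "tz": -5, "wx": -0.34, "wy": 0, "wz": 0}, {"tx": 0, "ty": -56, "tz": -4.5, "wx": -0.36, "wy": 0, "wz": 0}, {"tx": 0, "ty": -56, "tz": -4.5, "wx": -0.36, "wy": 0, "wz": 0}]'

```text
time_s: 15.3
ee_pos: [543.9, -39.0, 158.0]
tool_rot: [0.618, 0.778, 0.089, 0.071]
contact_force: [-0.4, 0.1, -0.4]
gripper_width: 85.5
```

```bash
python3 - <<'E'
from g import *
show()
import cv2
w=bot.camera_info("wrist"); cv2.imwrite(f"pics/l_wrist.png",bot.camera("wrist")[:,:,::-1])
cv2.imwrite(f"pics/l_top.png",bot.camera("top")[:,:,::-1])
covproj(w,np.arange(.1,.41,.05))
for y in (95,-95): print(proj(w,case2w(P,(-75,y,70))))
rows([(t,r,40,t) for t,r in [(.23,150),(.19,150),(.15,150),(.11,151),(.07,152),(.03,152),(0.,152),(-.02,152)]])
E
```

```text
t 15.3 pos [543.9 -39.  158. ] q [-1.002  1.478  1.027  1.78   0.386  0.626 -2.208] F [-0.45  0.11 -0.37] T [ 1.25  0.3  -0.  ] w 85.5
case [-59.5  -0.4 145.3] r 155.4 ang 0.484 tilt 0.229 x [-0.005  1.     0.   ] Fcase [-0.21 -0.41 -0.37]
0.1 [[133, 43], [117, 43], [117, 207], [103, 206], [142, 396], [131, 395]]
0.15 [[154, 43], [137, 43], [141, 207], [127, 207], [163, 397], [151, 397]]
0.2 [[175, 43], [158, 43], [166, 208], [152, 207], [184, 398], [172, 398]]
0.25 [[196, 43], [179, 43], [192, 208], [177, 208], [206, 398], [194, 398]]
0.3 [[218, 43], [201, 43], [218, 207], [203, 207], [228, 397], [215, 398]]
0.35 [[239, 44], [222, 43], [243, 206], [229, 207], [250, 395], [237, 396]]
0.4 [[260, 44], [244, 44], [268, 205], [254, 206], [271, 393], [259, 394]]
[80.39712668 44.70222229]
[138.94347072 444.8258772 ]
th0.23 r150 n40 | t [0. 0. 0.] w [ 0.    -0.005 -0.   ]
th0.19 r150 n40 | t [ 0. -6. -1.] w [-0.04  -0.005 -0.   ]
th0.15 r150 n40 | t [  0. -12.  -2.] w [-0.08  -0.005 -0.   ]
th0.11 r151 n40 | t [  0. -18.  -4.] w [-0.12  -0.005 -0.001]
th0.07 r152 n40 | t [  0. -25.  -6.] w [-0.16  -0.005 -0.001]
th0.03 r152 n40 | t [  0. -31.  -7.] w [-0.2   -0.005 -0.001]
th0.00 r152 n40 | t [  0. -36.  -7.] w [-0.23  -0.005 -0.001]
th-0.02 r152 n40 | t [  0. -39.  -7.] w [-0.25  -0.005 -0.001]
```

View pics/l_wrist.png

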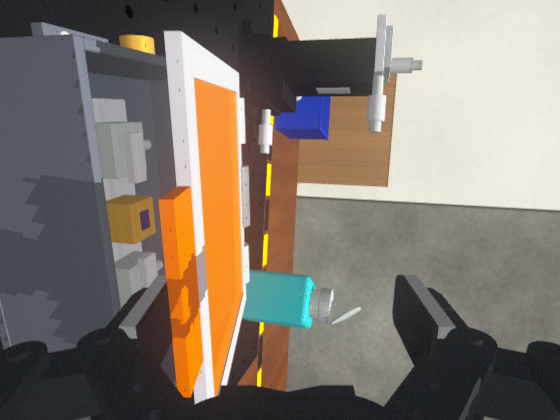

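View pics/l_top.png

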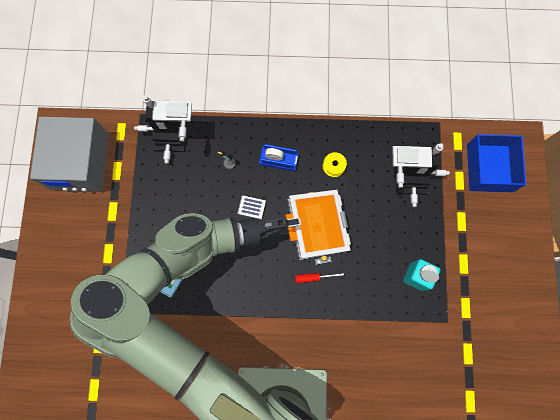

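Call:
step_arm --moves '[{"tx": 0, "ty": -3, "tz": -0.5, "wx": -0.02, "wy": 0, "wz": 0}, {"tx": 0, "ty": -6, "tz": -1, "wx": -0.04, "wy": 0, "wz": 0}, {"tx": 0, "ty": -9, "tz": -1.5, "wx": -0.06, "wy": 0, "wz": 0}, {"tx": 0, "ty": -12, "tz": -2.5, "wx": -0.08, "wy": 0, "wz": 0}, {"tx": 0, "ty": -14.5, "tz": -3, "wx": -0.095, "wy": 0, "wz": 0}, {"tx": 0, "ty": -17, "tz": -4, "wx": -0.11, "wy": 0, "wz": 0}, {"tx": 0, "ty": -19, "tz": -4.5, "wx": -0.125, "wy": 0, "wz": 0}, {"tx": 0, "ty": -21.5, "tz": -5, "wx": -0.14, "wy": 0, "wz": 0}, {"tx": 0, "ty": -24, "tz": -6, "wx": -0.155, "wy": 0, "wz": 0}, {"tx": 0, "ty": -26, "tz": -6, "wx": -0.17, "wy": 0, "wz": 0}, {"tx": 0, "ty": -28, "tz": -6.5, "wx": -0.18, "wy": 0, "wz": 0}, {"tx": 0, "ty": -29.5, "tz": -7, "wx": -0.19, "wy": 0, "wz": 0}, {"tx": 0, "ty": -31, "tz": -7, "wx": -0.2, "wy": 0, "wz": 0}, {"tx": 0, "ty": -31, "tz": -7, "wx": -0.2, "wy": 0, "wz": 0}, {"tx": 0, "ty": -31, "tz": -7, "wx": -0.2, "wy": 0, "wz": 0}]'

```text
time_s: 16.9
ee_pos: [540.9, -25.9, 130.3]
tool_rot: [0.692, 0.713, 0.081, 0.079]
contact_force: [-0.3, 0.5, 0.1]
gripper_width: 85.4
```

```bash
python3 - <<'E'
from g import *
show()
import cv2
w=bot.camera_info("wrist"); cv2.imwrite(f"pics/m_wrist.png",bot.camera("wrist")[:,:,::-1])
cv2.imwrite(f"pics/m_side.png",bot.camera("side")[:,:,::-1])
covproj(w,np.arange(-.05,.11,.05))
rows([(0,152,n,0) for n in (40,37,34,30)]+[(0,r,30,0) for r in (190,230,260)])
E
```

```text
t 16.9 pos [540.9 -25.9 130.3] q [-1.049  1.675  1.054  1.681  0.359  0.767 -2.288] F [-0.34  0.5   0.14] T [ 1.24  0.32 -0.08] w 85.4
case [-73.   -0.4 117.6] r 157.5 ang 0.287 tilt 0.03 x [-0.005  1.     0.001] Fcase [-0.56 -0.23  0.14]
-0.05 [[151, 44], [135, 44], [139, 206], [125, 206], [162, 394], [150, 393]]
0.0 [[172, 44], [156, 44], [164, 206], [150, 206], [183, 394], [171, 394]]
0.05 [[193, 44], [177, 44], [189, 206], [175, 206], [204, 394], [192, 394]]
0.1 [[215, 44], [198, 44], [215, 206], [200, 206], [226, 393], [213, 394]]
th0.00 r152 n40 | t [ 0. -5. -1.] w [-0.03  -0.005 -0.002]
th0.00 r152 n37 | t [ 0. -8. -1.] w [-0.03  -0.005 -0.002]
th0.00 r152 n34 | t [  0. -11.  -1.] w [-0.03  -0.005 -0.002]
th0.00 r152 n30 | t [  0. -15.  -0.] w [-0.03  -0.005 -0.002]
th0.00 r190 n30 | t [  1. -16. -38.] w [-0.03  -0.005 -0.002]
th0.00 r230 n30 | t [  1. -17. -78.] w [-0.03  -0.005 -0.002]
th0.00 r260 n30 | t [   1.  -18. -108.] w [-0.03  -0.005 -0.002]
```

View pics/m_wrist.png

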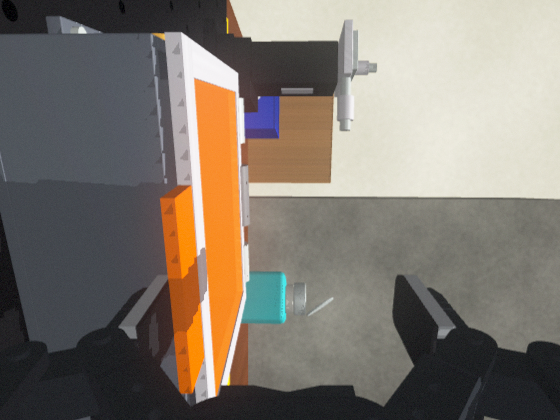

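View pics/m_side.png

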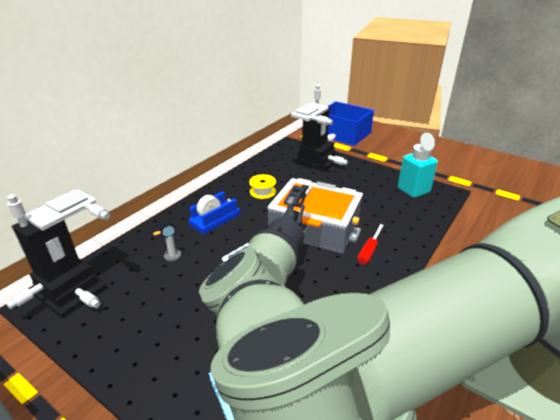

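Call:
step_arm --moves '[{"tx": 0, "ty": -1, "tz": -0.5, "wx": -0.006, "wy": 0, "wz": 0}, {"tx": 0, "ty": -2, "tz": -1, "wx": -0.012, "wy": 0, "wz": 0}, {"tx": 0, "ty": -3, "tz": -1, "wx": -0.018, "wy": 0, "wz": 0}, {"tx": 0, "ty": -4, "tz": -1, "wx": -0.024, "wy": 0, "wz": 0}, {"tx": 0, "ty": -5, "tz": -1, "wx": -0.03, "wy": 0, "wz": 0}, {"tx": 0, "ty": -6.5, "tz": -1.5, "wx": -0.03, "wy": 0, "wz": 0}, {"tx": 0, "ty": -8, "tz": -2, "wx": -0.03, "wy": 0, "wz": 0}, {"tx": 0, "ty": -10, "tz": -2, "wx": -0.03, "wy": 0, "wz": 0}, {"tx": 0, "ty": -12, "tz": -2, "wx": -0.03, "wy": 0, "wz": 0}, {"tx": 0, "ty": -12, "tz": -2, "wx": -0.03, "wy": 0, "wz": 0}, {"tx": 0, "ty": -12, "tz": -2, "wx": -0.03, "wy": 0, "wz": 0}]'

```text
time_s: 18.1
ee_pos: [540.4, -23.6, 118.5]
tool_rot: [0.703, 0.703, 0.079, 0.08]
contact_force: [0.3, 0.4, -0.1]
gripper_width: 85.4
```

```bash
python3 - <<'E'
from g import *
show()
import cv2
w=bot.camera_info("wrist"); cv2.imwrite(f"pics/n_wrist.png",bot.camera("wrist")[:,:,::-1])
covproj(w,np.arange(-.05,.11,.025))
E
```

```text
t 18.1 pos [540.4 -23.6 118.5] q [-1.053  1.715  1.051  1.653  0.349  0.798 -2.303] F [ 0.27  0.38 -0.11] T [ 1.    0.21 -0.09] w 85.4
case [-75.3  -0.4 105.8] r 156.8 ang 0.211 tilt 0.0 x [-0.004  1.     0.002] Fcase [-0.31  0.35 -0.11]
-0.05 [[184, 44], [168, 44], [176, 205], [162, 205], [193, 392], [181, 392]]
-0.02 [[195, 44], [179, 44], [188, 205], [174, 205], [203, 392], [191, 392]]
0.0 [[205, 44], [189, 44], [201, 205], [186, 205], [214, 392], [202, 392]]
0.03 [[216, 44], [199, 44], [213, 205], [199, 205], [224, 392], [212, 392]]
0.05 [[226, 44], [210, 44], [226, 205], [211, 205], [235, 392], [223, 392]]
0.08 [[237, 45], [220, 44], [238, 205], [224, 205], [246, 391], [234, 392]]
0.1 [[247, 45], [231, 44], [251, 205], [236, 205], [256, 390], [244, 391]]
```

View pics/n_wrist.png

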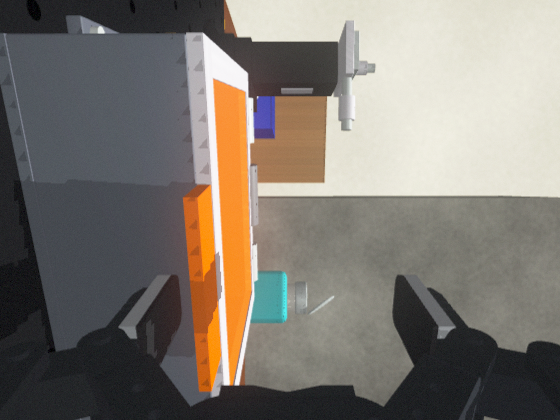

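Call:
step_arm --moves '[{"tx": 0, "ty": 0, "tz": -10, "wx": 0, "wy": 0, "wz": 0}, {"tx": 0, "ty": 0, "tz": -25, "wx": 0, "wy": 0, "wz": 0}, {"tx": 0, "ty": 0, "tz": -40, "wx": 0, "wy": 0, "wz": 0}, {"tx": 0, "ty": 5, "tz": -55, "wx": 0, "wy": 0, "wz": 0}, {"tx": 0, "ty": 15, "tz": -70, "wx": 0, "wy": 0, "wz": 0}, {"tx": 0, "ty": 30, "tz": -80, "wx": 0, "wy": 0, "wz": 0}, {"tx": 0, "ty": 50, "tz": -85, "wx": 0, "wy": 0, "wz": 0}, {"tx": 0, "ty": 75, "tz": -85, "wx": 0, "wy": 0, "wz": 0}, {"tx": 0, "ty": 100, "tz": -85, "wx": 0, "wy": 0, "wz": 0}, {"tx": 0, "ty": 120, "tz": -85, "wx": 0, "wy": 0, "wz": 0}, {"tx": 0, "ty": 120, "tz": -85, "wx": 0, "wy": 0, "wz": 0}, {"tx": 0, "ty": 120, "tz": -85, "wx": 0, "wy": 0, "wz": 0}, {"tx": 0, "ty": 120, "tz": -85, "wx": 0, "wy": 0, "wz": 0}]'

```text
time_s: 19.45
ee_pos: [521.0, 59.3, 238.2]
tool_rot: [0.702, 0.703, 0.08, 0.08]
contact_force: [0.5, -0.2, -1.0]
gripper_width: 85.4
```

```bash
python3 - <<'E'
from g import *
show()
import cv2
for n in ("top","wrist","side"): cv2.imwrite(f"pics/o_{n}.png",bot.camera(n)[:,:,::-1])
w=bot.camera_info("wrist")
covproj("top",(0,.05)); covproj(w,(-.02,0,.02,.05))
E
```

```text
t 19.45 pos [521.   59.3 238.2] q [-1.173  1.493  1.091  1.644  0.399  0.992 -2.16 ] F [ 0.49 -0.19 -0.99] T [1.02 0.24 0.01] w 85.4
case [-160.5   -1.1  225.5] r 283.1 ang 0.569 tilt 0.0 x [-0.004  1.     0.001] Fcase [ 0.3   0.44 -0.99]
0 [[288, 199], [288, 200], [284, 218], [284, 218], [289, 244], [289, 244]]
0.05 [[288, 199], [288, 199], [284, 217], [284, 218], [290, 243], [289, 244]]
-0.02 [[28, 67], [18, 67], [20, 165], [11, 165], [46, 291], [38, 290]]
0 [[33, 67], [23, 67], [26, 165], [17, 165], [51, 291], [44, 291]]
0.02 [[39, 67], [28, 67], [32, 165], [23, 165], [57, 290], [49, 291]]
0.05 [[47, 67], [36, 67], [41, 165], [32, 165], [66, 290], [57, 290]]
```

View pics/o_top.png

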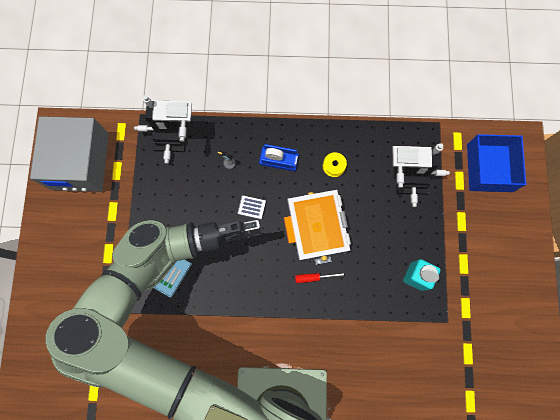

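View pics/o_wrist.png

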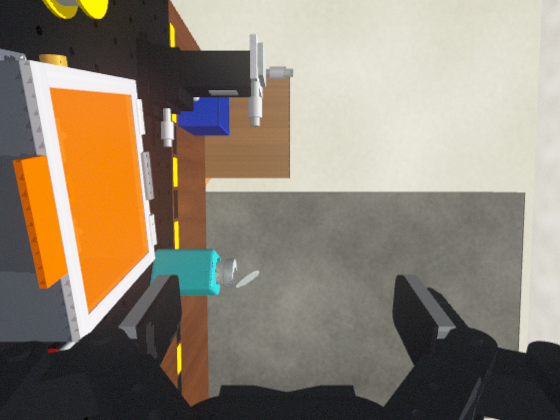

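View pics/o_side.png

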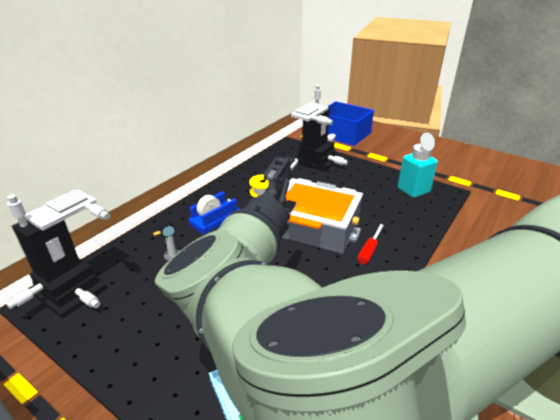

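```bash
python3 - <<'E'
from rig import bot
print(bot.state()["dq"].round(3)); print(bot.job_done())
E
```

```text
[ 0.001 -0.001  0.002 -0.     0.001  0.002 -0.   ]
the job is handed in; nothing more can be done
None
```

The cover is shut and the job is handed in at about 19.6 s of the 58 s allowed. `job_done()` gave no verdict.

**What I did:** I placed the open fingers either side of the cover's lip. The rear finger tipped the cover forward past upright, and it then fell by itself onto the front finger. It came to rest there at about 0.95 rad. I lowered it at about 0.2 rad/s, slowing to about 0.1 rad/s or less near the case, until it lay shut. Then I dropped the finger clear and drew the hand back and up.

**What the last checks showed:**
- **Cover:** its edge in the wrist picture matches 0 rad. I could only read that to about 0.02 rad, which is the same size as the limit.
- **Loose things:** in the last top picture they stand where they did at the start. The arm partly hides the tray, but the part I could see is in place.
- **Hand:** it is clear of everything, at rest, with only sensor noise on the force reading.

**Not confirmed:** while the finger carried the cover, its load was too small to tell from the noise (about 0.5 N). That the cover rested on the finger is judged from the pictures, where it stayed at the finger's angle while held and as it was lowered.

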